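Clear the chips off a dry case and crack its stuck lid

ROBOT

A 6-joint arm with a two-finger parallel gripper is mounted at the origin on a cart in front of the work surface, level with it; the furniture and walls round the work are solid. World frame = base frame: x ahead of the robot, y to its left, z up, the work surface at z = 0. Lengths are in m, angles in rad, forces in N, time in s.
With the tool pointing down it reaches from about 0.225 to 0.875 m from the base axis. Payload 3.4 kg.
Tool frame: the origin (TCP) lies midway between the tips of the shut fingers; the grasp point (between the pads) lies 19 mm behind it; z points along the fingers, y is the line along which they close (so a half turn about z gives the same grasp; the last joint's range is limited). The gripper opens to 85 mm and grips with 20 to 120 N. Pads are 22 mm wide; open, the fingers measure 114 mm over their backs; the gripper's body (76 mm by 85 mm) begins 54 mm behind the grasp point. The pads swing forward as they close: fully open they stand 13 mm farther back than shut.
Start: joints at [1.16, 0.276, 1.505, -0, 1.361, -0.121], TCP at [0.164, 0.551, 0.231] pointing down, gripper open.
Joint ranges: [-2.89, 2.89], [-0.75, 2.08], [0.22, 2.7], [-1.18, 4.32], [0.11, 2.71], [-2.7, 2.7]. Speed limits (rad/s): [2.57, 2.57, 3.14, 3.14, 3.14, 3.14].

INTERFACE

Orientations are given as a unit quaternion [w, x, y, z].
In Python, from rig import * gives the robot as it stands.
- The arm moves only by the tool apply_moves, never from a script. Its argument "steps" is one flat list of numbers, 4 for each row, row after row: the shift along the world's x, y, z in cm, then the turn about the world's z in degrees. A call has 1 to 8 rows; each row is the pose to reach, as a shift and turn from the pose commanded when the call began; what a row does not reach only later rows make up. A row lasts 1/12 s, in which the tool goes at most 41.7 mm and 7.16 degrees, less where a joint would pass 70% of its speed; a pose out of reach is approached as far as the arm can. A call with a gripper value outside its range is refused whole. "jaw" is the closure in counts, from 0 (fully open) to 255 (shut), set as the call begins (left out, the last holds). The fingers move at their own pace and stop on an object; "newtons" is the grip in N (left out, the last holds). Time passes only in rows, so rows that repeat a pose let the fingers close. It gives the time, the measured TCP pose, the force, the opening and the grip force at its end, in the units of the state.
- get_state(): the state, without advancing time (a new reading comes with each control period).
- get_image(name): name is "side" or "top"; returns the picture (420x560x3 uint8, red, green, blue); there is no depth.
- calibration(name): a dict with "fx", "fy", "cx", "cy" (pixels), "xyz" and "rotation" of the camera in the world. Camera axes: x right, y up, looking along -z (the intrinsics and any distortion apply to the point x, -y, -z); pixel columns grow to the right and rows downward; lengths in m; the calibration is good to about 2 mm. A picture is of the moment at which its call begins. calibration takes no time and is no camera call.
- sign_off(): hands the job in; it is judged then, once.
The state is a dict: "clock": time; "qpos": joint angles; "qd": joint speeds; "effort": joint torques, N m; "position": TCP position; "ee_rot": TCP orientation; "contact_force": force on the tool from outside, world axes, zero at the start; "moment": the same for the moment, N m; "width": finger opening in m; "gripper_force": force on a finger pad.
Only numpy, scipy, OpenCV 4.12 (cv2) and the standard library are available. Lean on these libraries where they do the work, as an engineer would, in place of code of your own. Each camera call takes 0.05 s, during which the arm holds its last target. There are 200 camera calls.

TASK

Take the scraper block from the tool tray and, with it pressed on the lid of the gauge case, wipe the four turning chips off into the chip pan at the case's side (not with the fingers), so that none can drop inside; then lay the scraper back in the tool tray. The clasps are already undone, but the lid is stuck to its gasket: pull its grip up until the seal breaks, without letting the lid fly wide open, and finish still holding the lid slightly open, its grip about 2 cm higher than when shut, so that the case can breathe. Leave the other things on the bench where they are.

Things in the scene. Friction and masses are not known exactly. Their poses are not given: they have to be found in the camera images.
- dry_case: grey gasketed gauge case, screwed to the right-hand bench (does not move): body 92 (x) x 100 (y) x 52 mm high, shut lid 106 x 112 mm with a flat top 69 mm above the bench. Origin: centre of its underside; x from the front (pull grip) to the hinge, y to the case's left, z up. A tongue 28 mm wide, 9 mm thick sticks out 40 mm in front of the lid, its top 3 mm below the lid top, and carries the grip
- lid (a joint): lid angle in rad: 0 shut (at the start), grows as the front rises; 0.16 lifts the grip 20 mm. Lid 0.4 kg, hinged at its back edge. The tacky gasket holds it: pulled up at the grip it takes 15 to 18 N at the peak, some 3 mm up; the pull then fades and past 7 mm only the weight of the lid, about 2 N at the grip, is left. Let go, it falls shut
- lid_hinge (a point): point on the hinge line, middle of the lid's back edge, 56 mm above the bench; the lid turns about the y axis through it
- lid_grip (a point): middle of the upright black pull grip at the lid's front, where to pinch it: block 26 (x) x 14 (y) x 36 mm high, flat sides facing the case's left and right (fingers close along the case's y). Shut: x -72, y 0, z 88 mm in the case's frame, 126 mm in front of the hinge; the grip's top is 14 mm above it, the tongue 22 mm below; fingertips may pass beside the tongue. Tilts with the lid
- lid_top (a point): centre of the flat lid top, 106 (x) x 112 (y) mm, z up when shut; moves with the lid
- pan_floor (a point): centre of the floor of the sheet-metal chip pan fixed along the case's right (-y) side, 2 mm above the bench: floor 132 (x) x 84 (y) mm, walls 30 mm high, 2 mm thick, axes as the case's. It starts under the lid's right edge, so what is pushed off that edge drops into it
- chip_0: one of four steel turning chips on the lid, a short C-shaped curl 24 x 10 x 5 mm, 10 g, lying flat; origin under the middle of the curl
- chip_1: one of four steel turning chips on the lid, a short C-shaped curl 24 x 10 x 5 mm, 10 g, lying flat; origin under the middle of the curl
- chip_2: one of four steel turning chips on the lid, a short C-shaped curl 24 x 10 x 5 mm, 10 g, lying flat; origin under the middle of the curl
- chip_3: one of four steel turning chips on the lid, a short C-shaped curl 24 x 10 x 5 mm, 10 g, lying flat; origin under the middle of the curl
- scraper: scraper block standing on its sole in the tool tray, 160 g: rubber-soled foot 26 (x) x 112 (y) x 22 mm high; above it, up to 62 mm, an upright wooden grip 18 (x) x 86 (y) mm, pinched across its x. Origin: centre of the sole; z up
- red_tray_s1: open tool tray on the left-hand bench (does not move); origin at its middle, on the bench. Inner floor about 235 x 150 mm, 6 mm above the bench, walls 57 mm high; its long side runs along (-0.54, 0.84) of this frame, the scraper's length within 0.2 rad of that. Only tweezers lie in it besides, by the far long wall
- oil_bottle: bystander: oil dropper bottle, 36 mm round, 110 mm high, behind the case; origin at its base
- calliper: bystander: dial calliper, 72 x 212 x 15 mm, lying at the bench's front edge
- screw_tin: bystander: round tin of screws, 63 mm across, 28 mm high, in front of the case on the left; origin at its base

How it is judged:
On the way, in this order (a step that is already met when the one before it is completed fails the run):
1. the held scraper is pressed on the shut lid (contact force between scraper and lid above 0.5 N and contact force between the fingers and scraper above 1 N and value of joint lid below 0.03 rad), for 0.2 s.
2. all four chips lie in the chip pan, the lid still shut (x of chip_0 in the frame of pan_floor between -0.066 and 0.066 m and y of chip_0 in the frame of pan_floor between -0.042 and 0.042 m and height (world z) of each of chip_0, chip_1, chip_2, chip_3 below 0.028 m and x of chip_1 in the frame of pan_floor between -0.066 and 0.066 m and y of chip_1 in the frame of pan_floor between -0.042 and 0.042 m and x of chip_2 in the frame of pan_floor between -0.066 and 0.066 m and y of chip_2 in the frame of pan_floor between -0.042 and 0.042 m and x of chip_3 in the frame of pan_floor between -0.066 and 0.066 m and y of chip_3 in the frame of pan_floor between -0.042 and 0.042 m and value of joint lid below 0.03 rad), for 0.2 s.
3. the scraper lies in the tool tray, let go, the lid still shut (horizontal distance between scraper and red_tray_s1 below 0.085 m and height (world z) of scraper below 0.035 m and contact force between the fingers and scraper below 0.1 N and linear speed of scraper below 0.03 m/s and value of joint lid below 0.03 rad), for 0.2 s.
4. the seal is broken and the fingers hold the lid slightly open (value of joint lid between 0.1 and 0.27 rad and contact force between the fingers and lid above 1 N), for 0.5 s.
At the end, for the whole second after the job is handed in: the fingers hold the lid (contact over 1 N), still, at 0.10 to 0.27 rad, i.e. the grip 13 to 34 mm higher than when shut; all four chips lie in the chip pan; the scraper lies in the tool tray (its origin within 85 mm of the tray's middle), let go (all of step 4 and velocity of joint lid between -0.05 and 0.05 rad/s and x of chip_0 in the frame of pan_floor between -0.066 and 0.066 m and y of chip_0 in the frame of pan_floor between -0.042 and 0.042 m and height (world z) of each of chip_0, chip_1, chip_2, chip_3 below 0.028 m and x of chip_1 in the frame of pan_floor between -0.066 and 0.066 m and y of chip_1 in the frame of pan_floor between -0.042 and 0.042 m and x of chip_2 in the frame of pan_floor between -0.066 and 0.066 m and y of chip_2 in the frame of pan_floor between -0.042 and 0.042 m and x of chip_3 in the frame of pan_floor between -0.066 and 0.066 m and y of chip_3 in the frame of pan_floor between -0.042 and 0.042 m and horizontal distance between scraper and red_tray_s1 below 0.085 m and height (world z) of scraper below 0.035 m and contact force between the fingers and scraper below 0.1 N and linear speed of scraper below 0.03 m/s); the arm keeps its last pose, push and grip.
It fails at once if the lid flew open past 0.45 rad (value of joint lid above 0.45 rad).
It fails at once if the lid was opened with a chip still on it (value of joint lid above 0.05 rad and height (world z) of any of chip_0, chip_1, chip_2, chip_3 above 0.05 m).
It fails at once if the fingers pushed a chip (contact force between the fingers and chip_0 above 0.5 N or contact force between the fingers and chip_1 above 0.5 N or contact force between the fingers and chip_2 above 0.5 N or contact force between the fingers and chip_3 above 0.5 N).
It fails at once if the oil bottle, calliper or screw tin was moved by more than 30 mm (distance of any of oil_bottle, calliper, screw_tin from where it was at the start of the episode above 0.03 m).
It also fails if it takes over 67 s, if anything falls off the work surface, if the arm or the gripper's body presses on something with over 40 N, if the wrist force passes 120 N, or if a joint passes its speed limit or range.

## Working session

There is one attempt and no reset: what is moved stays moved. The work goes in short steps, Python scripts to look and compute and a tool call to move; the robot and the scene stay as the last step left them, time stands still between calls to the robot, and variables do not carry over. Pictures are saved under pics/ and viewed, at most 13 in all, crops included, and the job is handed in when it is done.

Besides the shell and the picture viewer there is one more tool, called after ">>>" in YAML: its name, and indented under it one key for each argument. apply_moves: Moves the arm, as the interface text tells. Its arguments: {"type":"object","properties":{"steps":{"type":"array","items":{"type":"number"}},"jaw":{"type":"number"},"newtons":{"type":"number"}},"required":["steps"]}

```bash
mkdir -p pics; ls; python3 - <<'E'
from rig import *
import cv2
for n in("top","side"):
    im=get_image(n); cv2.imwrite(f"pics/{n}0.png",cv2.cvtColor(im,cv2.COLOR_RGB2BGR)); print(calibration(n))
print(get_state())
E
```

```text
pics
{'fx': 390.59258821392945, 'fy': 390.59258821392945, 'cx': 274.645332201297, 'cy': 205.42870497703476, 'xyz': array([ 0.3621305, -0.0067569,  0.9285231]), 'rotation': array([-0.69790916, -0.04688011,  0.06486784,  0.71170023])}
{'fx': 496.3983229116109, 'fy': 496.3983229116109, 'cx': 279.7386293029056, 'cy': 211.56497876770717, 'xyz': array([ 0.43254933, -0.78146054,  1.01678913]), 'rotation': array([ 0.93864706,  0.34003687, -0.01959347, -0.0541546 ])}
{'clock': 0.1, 'qpos': array([ 1.16000743e+00,  2.76509038e-01,  1.50600723e+00,  2.08765855e-05,
        1.36071811e+00, -1.20997683e-01]), 'qd': array([ 0.00118376, -0.00020146, -0.00017681,  0.00067644, -0.00188339,
       -0.00028965]), 'effort': array([ 3.74537398e-03, -4.17695582e+01, -2.46406692e+01,  1.70373614e-04,
        5.76220220e-03,  4.68399924e-05]), 'position': array([0.16411176, 0.55058373, 0.2305389 ]), 'ee_rot': array([-2.25547635e-04,  1.44391243e-01,  9.89520336e-01, -7.89334629e-04]), 'contact_force': array([0.18900398, 0.60035759, 0.24060453]), 'moment': array([0.00969344, 0.04778681, 0.01510204]), 'gripper_force': 0.0, 'width': 0.08518136166399227}
```

View pics/top0.png

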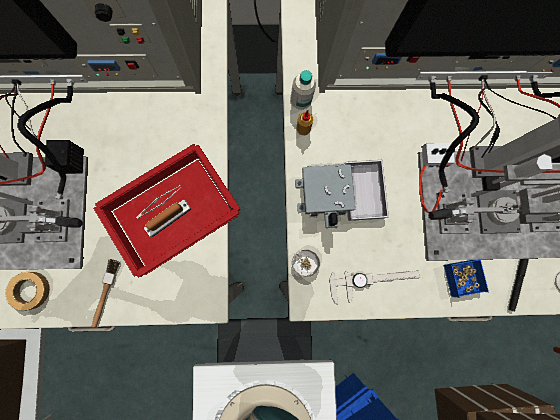

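View pics/side0.png

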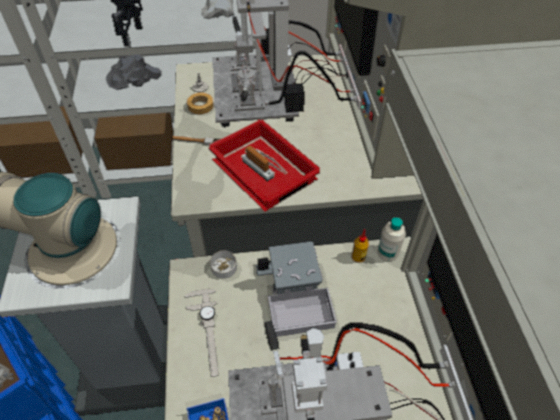

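The top view shows the red tray near (167,210) with the scraper at about (166,217), and the case at (330,188) with its chips and the pan on its right. Next I'll enlarge these areas.

```bash
cat > h.py <<'E'
from rig import *
import cv2, numpy as np
from scipy.spatial.transform import Rotation as R
def cam(n):
    c=calibration(n); q=c["rotation"]; return c,R.from_quat(np.r_[q[1:],q[0]]).as_matrix()
def pix(n,p,z):
    c,M=cam(n); p=np.atleast_2d(p).astype(float)
    d=np.c_[(p[:,0]-c["cx"])/c["fx"],-(p[:,1]-c["cy"])/c["fy"],-np.ones(len(p))]@M.T
    return c["xyz"]+d*((z-c["xyz"][2])/d[:,2])[:,None]
def proj(n,P):
    c,M=cam(n); q=(np.atleast_2d(P)-c["xyz"])@M
    return np.c_[c["cx"]+c["fx"]*q[:,0]/-q[:,2],c["cy"]-c["fy"]*q[:,1]/-q[:,2]]
def crop(n,x0,y0,w,h,s):
    im=cv2.cvtColor(get_image(n),cv2.COLOR_RGB2BGR)[y0:y0+h,x0:x0+w]
    im=cv2.resize(im,None,fx=s,fy=s,interpolation=cv2.INTER_CUBIC)
    st=10
    for x in range(-x0%st,w,st):
        cv2.line(im,(x*s,0),(x*s,6 if (x+x0)%50 else 14),(0,0,255),1)
        if (x+x0)%20==0: cv2.putText(im,str(x+x0),(x*s+2,20),0,.4,(0,0,255),1)
    for y in range(-y0%st,h,st):
        cv2.line(im,(0,y*s),(6 if (y+y0)%50 else 14,y*s),(0,0,255),1)
        if (y+y0)%20==0: cv2.putText(im,str(y+y0),(8,y*s+4),0,.4,(0,0,255),1)
    return im
E
python3 - <<'E'
from h import *
cv2.imwrite("pics/c1.png",crop("top",290,145,110,90,7))
cv2.imwrite("pics/c2.png",crop("top",90,140,155,140,4))
E
```

```text
(no output)
```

View pics/c1.png

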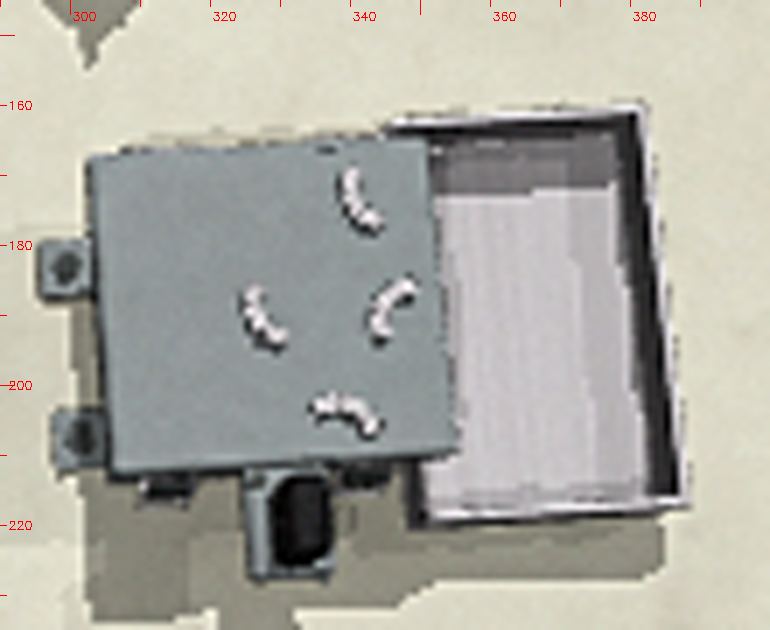

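View pics/c2.png

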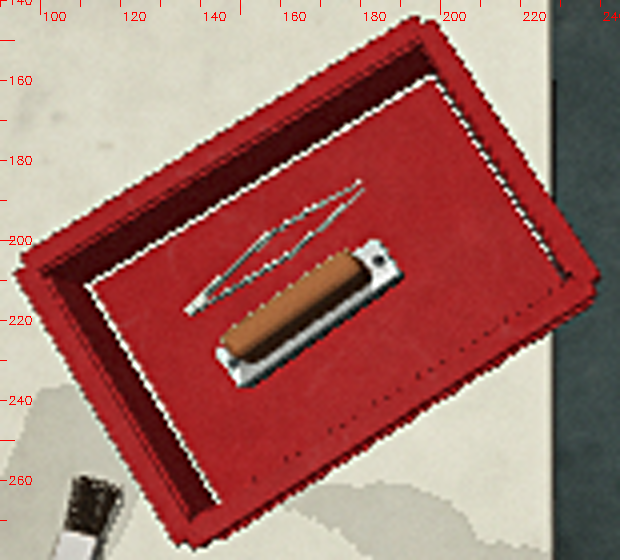

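```bash
python3 - <<'E'
from h import *
np.set_printoptions(precision=4,suppress=True)
L=pix("top",[(302.6,167.4),(351.1,164.7),(355.7,209.3),(306,212.6)],.069)[:,:2];print(L,L.mean(0))
fx=(L[0]+L[1]-L[2]-L[3]);print("case yaw deg",np.degrees(np.arctan2(fx[1],fx[0])), np.linalg.norm(L[0]-L[1]),np.linalg.norm(L[1]-L[2]))
a=(L[1]+L[2]-L[0]-L[3]);print("y yaw",np.degrees(np.arctan2(-a[0]*-1,-a[1])),a)
G=pix("top",[(329,208+11)],.102);print("griptop",G)
S=pix("top",[(183.75,200),(191,208.25),(150,237),(144,227.5)],.028)[:,:2];print(S,S.mean(0))
d=S[0]-S[3];print("len",np.linalg.norm(d),np.degrees(np.arctan2(d[1],d[0])),np.linalg.norm(S[1]-S[0]))
T=pix("top",[(94.5,206.3),(196.3,143.8),(240,211.3),(137.5,277)],.057)[:,:2];print(T,T.mean(0))
F=pix("top",[(112,212),(198.8,159.5),(144.5,265.5)],.006)[:,:2];print((F[1]+F[2])/2)
# chips in world
C=pix("top",[(290+360/7,145+200/7),(290+262/7,145+318/7),(290+390/7,145+310/7),(290+347/7,145+412/7)],.071)[:,:2];print(C)
s=get_state();print(R.from_quat(np.r_[s['ee_rot'][1:],s['ee_rot'][0]]).as_matrix())
E
```

```text
[[ 0.5853 -0.0955]
 [ 0.5899 -0.2064]
 [ 0.4871 -0.2113]
 [ 0.4817 -0.0997]] [ 0.536  -0.1532]
case yaw deg 2.5349574880676577 0.11099402455160572 0.1029411793220818
y yaw 2.5909849287804017 [ 0.0101 -0.2225]
griptop [[ 0.4624 -0.1449  0.102 ]]
[[0.5221 0.18  ]
 [0.5024 0.163 ]
 [0.4375 0.2555]
 [0.4596 0.2698]] [0.4804 0.2171]
len 0.109441510389288 -55.14695143667725 0.02606122564612301
[[0.5061 0.3721]
 [0.6481 0.1472]
 [0.489  0.0477]
 [0.3484 0.2716]] [0.4979 0.2097]
[0.4994 0.2112]
[[ 0.5691 -0.1828]
 [ 0.5307 -0.1494]
 [ 0.5327 -0.1907]
 [ 0.4997 -0.1753]]
[[-0.9583  0.2858 -0.0005]
 [ 0.2858  0.9583 -0.001 ]
 [ 0.0001 -0.0011 -1.    ]]
```

The lid centre is about (0.536, -0.153) with case yaw 2.55°. The scraper is at (0.480, 0.217) with its length axis at -55°, and the tray centre is near (0.499, 0.210). I'll move above the scraper.

>>> apply_moves:
  steps: [31.6,-33.3,-8,-38.5,31.6,-33.3,-8,-38.5,31.6,-33.3,-8,-38.5,31.6,-33.3,-8,-38.5,31.6,-33.3,-8,-38.5,31.6,-33.3,-8,-38.5,31.6,-33.3,-8,-38.5,31.6,-33.3,-8,-38.5]
  jaw: 90
  newtons: 60

```text
clock: 0.87
position: [0.3913, 0.3112, 0.1738]
ee_rot: [0.0, 0.463, 0.887, 0.0]
contact_force: [0.5, 0.9, -0.7]
width: 0.0553
gripper_force: 0.0
```

>>> apply_moves:
  steps: [8.9,-9.4,-4,0,8.9,-9.4,-4,0,8.9,-9.4,-4,0,8.9,-9.4,-4,0,8.9,-9.4,-4,0,8.9,-9.4,-4,0,8.9,-9.4,-4,0]

```text
clock: 1.45
position: [0.4784, 0.2198, 0.1344]
ee_rot: [-0.0, 0.462, 0.887, 0.0]
contact_force: [-0.4, -0.2, 0.1]
width: 0.0555
gripper_force: 0.0
```

```bash
python3 - <<'E'
from h import *
s=get_state();print(s['position'],s['ee_rot'],s['qpos'])
cv2.imwrite("pics/c3.png",crop("top",100,150,150,120,5))
E
```

```text
[0.47844468 0.21983325 0.1344021 ] [-4.02669699e-04  4.62265885e-01  8.86741249e-01  2.18126280e-04] [ 2.97902771e-01  2.78412685e-01  1.75890880e+00  9.80797513e-04
  1.10453843e+00 -3.12236887e-01]
```

View pics/c3.png

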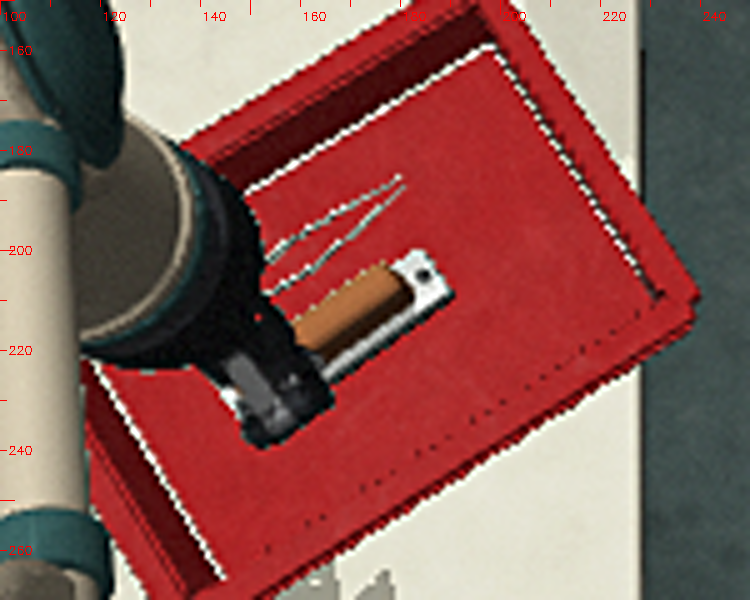

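The gripper is lined up over the scraper, which is still at (166,217). Next I'll lower and grip.

>>> apply_moves:
  steps: [0.2,-0.3,-3,0,0.2,-0.3,-6,0,0.2,-0.3,-8,0,0.2,-0.3,-9,0,0.2,-0.3,-9.6,0,0.2,-0.3,-9.9,0,0.2,-0.3,-9.9,0,0.2,-0.3,-9.9,0]

```text
clock: 2.17
position: [0.4822, 0.2164, 0.0362]
ee_rot: [0.001, 0.462, 0.887, 0.001]
contact_force: [0.0, -0.7, 0.1]
width: 0.055
gripper_force: 0.0
```

>>> apply_moves:
  steps: [0,0,0,0,0,0,0,0,0,0,0,0,0,0,0,0,0,0,0,0,0,0,0,0]
  jaw: 255
  newtons: 60

```text
clock: 2.67
position: [0.4819, 0.216, 0.0357]
ee_rot: [0.0, 0.463, 0.887, 0.001]
contact_force: [-0.5, -0.1, 3.6]
width: 0.0173
gripper_force: 60.7
```

>>> apply_moves:
  steps: [0,0,3,0,0,0,6,0,0,0,9,0,0,0,12,0,0,0,12.5,0,0,0,12.5,0]

```text
clock: 3.17
position: [0.4825, 0.2161, 0.1619]
ee_rot: [0.002, 0.463, 0.887, 0.001]
contact_force: [0.9, 0.3, -2.6]
width: 0.0171
gripper_force: 60.1
```

>>> apply_moves:
  steps: [5.2,-32.9,0,57.7,5.2,-32.9,0,57.7,5.2,-32.9,0,57.7,5.2,-32.9,0,57.7,5.2,-32.9,0,57.7,5.2,-32.9,0,57.7,5.2,-32.9,0,57.7,5.2,-32.9,0,57.7]

```text
clock: 3.83
position: [0.5266, -0.0807, 0.1575]
ee_rot: [-0.002, 0.03, 1.0, 0.001]
contact_force: [1.1, 0.1, -0.7]
width: 0.0172
gripper_force: 59.9
```

>>> apply_moves:
  steps: [0,0,0,0,0,0,0,0,0,0,0,0]

```text
clock: 4.08
position: [0.5268, -0.079, 0.158]
ee_rot: [-0.002, 0.033, 0.999, 0.001]
contact_force: [0.1, 0.3, -1.9]
width: 0.0174
gripper_force: 60.0
```

```bash
python3 - <<'E'
from h import *
s=get_state();print(s['position'],s['ee_rot'],s['contact_force'],s['qpos'])
cv2.imwrite("pics/c4.png",np.hstack([crop("top",260,130,135,110,3),crop("side",240,215,120,110,3)]))
E
```

```text
[ 0.52681825 -0.07895011  0.15800744] [-2.26875431e-03  3.34179924e-02  9.99438395e-01  9.92695312e-04] [ 0.11551779  0.25144233 -1.91297159] [-2.79970407e-01  2.67959373e-01  1.70808464e+00  8.88184184e-04
  1.17043364e+00 -1.78426627e+00]
```

View pics/c4.png

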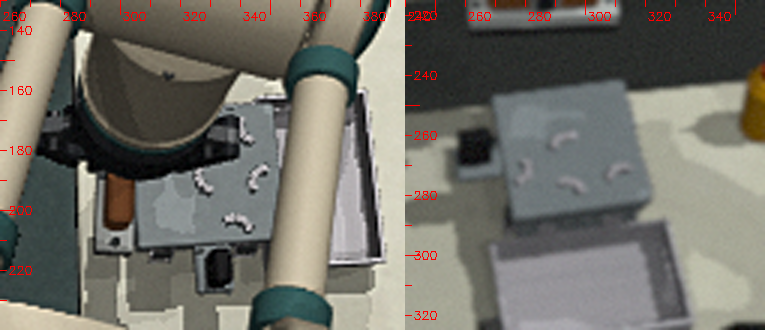

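The scraper is held level just left of the lid, and all four chips are in place at about (340,175), (322,190), (341,188) and (333,203). I'll move over the lid and come down.

>>> apply_moves:
  steps: [0.7,-3.4,0,6.4,0.7,-3.4,0,6.4,0.7,-3.4,-2,6.4,0.7,-3.4,-4,6.4,0.7,-3.4,-5.2,6.4,0.7,-3.4,-5.4,6.4,0.7,-3.4,-5.4,6.4]

```text
clock: 4.77
position: [0.5347, -0.1121, 0.1052]
ee_rot: [-0.001, -0.024, 1.0, 0.0]
contact_force: [0.2, 0.2, -0.9]
width: 0.0171
gripper_force: 60.1
```

>>> apply_moves:
  steps: [0,0,-0.2,0,0,0,-0.4,0,0,0,-0.5,0,0,0,-0.5,0]

```text
clock: 5.1
position: [0.5356, -0.1134, 0.1015]
ee_rot: [0.0, -0.024, 1.0, -0.0]
contact_force: [0.6, 0.4, -2.4]
width: 0.0169
gripper_force: 60.1
```

>>> apply_moves:
  steps: [0,0,-0.1,0,0,0,-0.2,0,0,0,-0.3,0,0,0,-0.3,0]

```text
clock: 5.43
position: [0.5355, -0.1136, 0.0983]
ee_rot: [0.0, -0.023, 1.0, -0.0]
contact_force: [-0.1, 1.0, -0.9]
width: 0.0173
gripper_force: 60.3
```

>>> apply_moves:
  steps: [0,0,-0.1,0,0,0,-0.2,0,0,0,-0.2,0,0,0,-0.2,0]

```text
clock: 5.77
position: [0.5355, -0.1135, 0.0981]
ee_rot: [0.001, -0.023, 1.0, -0.0]
contact_force: [-3.9, 1.3, 11.2]
width: 0.0171
gripper_force: 62.0
```

>>> apply_moves:
  steps: [0,0,0,0,0,0,0,0,0,-0.5,0,0,0,-1,0,0,0.1,-1.7,0,0,0.1,-2.5,0,0,0.1,-3.3,0,0,0.2,-4,0,0]

```text
clock: 6.43
position: [0.5382, -0.1509, 0.0982]
ee_rot: [0.001, -0.023, 1.0, 0.003]
contact_force: [-1.2, 9.6, 12.7]
width: 0.0171
gripper_force: 62.1
```

```bash
python3 - <<'E'
from h import *
s=get_state();print(s['position'],s['contact_force'])
cv2.imwrite("pics/c5.png",np.hstack([crop("top",260,130,135,110,3),crop("side",240,215,120,110,3)]))
E
```

```text
[ 0.53816406 -0.15089013  0.09821543] [-1.16075264  9.60492565 12.69051954]
```

View pics/c5.png

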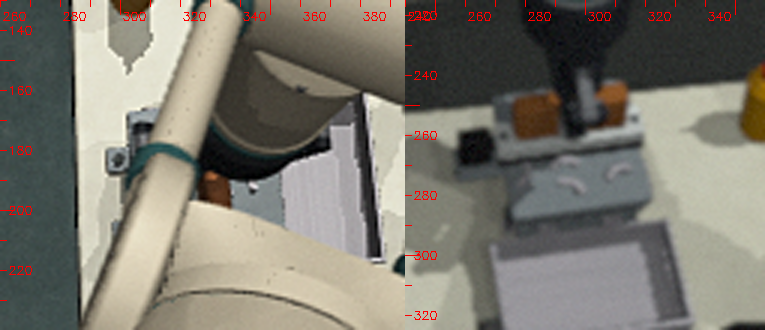

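The scraper covers the lid's width at (290,262) in the side view, and the chips are all ahead of it. I'll keep wiping.

>>> apply_moves:
  steps: [0,-0.8,0,0,0.1,-1.6,0,0,0.1,-2.4,0,0,0.1,-3.2,0,0,0.2,-4,0,0,0.2,-4.7,0,0,0.2,-5.4,0,0,0.2,-6,0,0]

```text
clock: 7.2
position: [0.5404, -0.2111, 0.0981]
ee_rot: [0.001, -0.023, 1.0, 0.002]
contact_force: [-0.3, 7.7, 11.4]
width: 0.0174
gripper_force: 61.8
```

>>> apply_moves:
  steps: [0,-0.2,0,0,0,-0.4,0,0,0,-0.4,0,0,0,-0.4,0,0]

```text
clock: 7.53
position: [0.5403, -0.2152, 0.0981]
ee_rot: [0.001, -0.023, 1.0, 0.002]
contact_force: [-0.6, 6.6, 10.3]
width: 0.0169
gripper_force: 61.8
```

```bash
python3 - <<'E'
from h import *
s=get_state();print(s['position'],s['contact_force'])
cv2.imwrite("pics/c6.png",np.hstack([crop("top",290,130,105,110,3),crop("side",240,215,120,110,4)[:330]]))
E
```

```text
[ 0.54033701 -0.21523459  0.0980696 ] [-0.58068683  6.59956168 10.26739952]
```

View pics/c6.png

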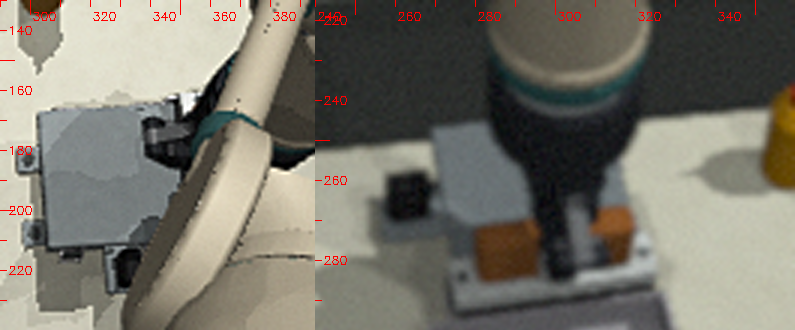

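The lid is swept clean: nothing is left at (320,185) in the top view. I'll lift and carry the scraper back.

>>> apply_moves:
  steps: [0,0,2,0,0,0,5,0,0,0,7,0,-0.5,4,7,-7,-1,8,7,-14,-1.6,12,7,-21,-2.1,16,7,-28,-2.6,20,7,-35]

```text
clock: 8.3
position: [0.5136, -0.0214, 0.1661]
ee_rot: [0.0, 0.272, 0.962, 0.0]
contact_force: [0.7, 0.1, -1.6]
width: 0.0171
gripper_force: 60.1
```

```bash
python3 - <<'E'
from h import *
s=get_state();print(s['position'],s['ee_rot'])
cv2.imwrite("pics/c7.png",np.hstack([crop("top",290,145,110,90,3),crop("side",240,215,110,130,4)[150:420]]))
E
```

```text
[ 0.51355567 -0.0214484   0.16608143] [1.15862075e-05 2.71882870e-01 9.62330339e-01 1.50288747e-04]
```

View pics/c7.png

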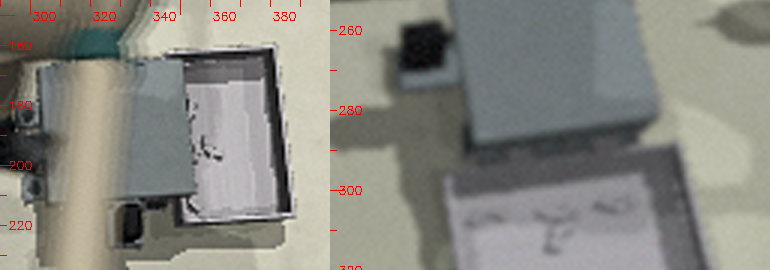

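The side view shows all four chips in the pan at about (277,307), (296,305), (310,304) and (297,312), and the lid is shut and clear. On to the tray.

>>> apply_moves:
  steps: [-0.5,4,0,-6,-1,8,0,-12,-1.6,12,0,-18,-2.1,16,0,-23.6,-2.7,20,0,-23.6,-3.1,23.6,0,-23.6,-3.1,23.6,-2,-23.6,-3.1,23.6,-4,-23.6]

```text
clock: 9.07
position: [0.4844, 0.2153, 0.1267]
ee_rot: [0.002, 0.458, 0.889, 0.002]
contact_force: [-0.2, -0.4, -2.6]
width: 0.0168
gripper_force: 60.2
```

>>> apply_moves:
  steps: [0,0,-2,0,0,0,-4,0,0,0,-6,0,0,0,-7,0,0,0,-7.8,0,0,0,-8.2,0,0,0,-8.4,0,0,0,-8.4,0]

```text
clock: 9.73
position: [0.4838, 0.2129, 0.0424]
ee_rot: [0.0, 0.46, 0.888, 0.0]
contact_force: [0.7, 0.5, -1.9]
width: 0.017
gripper_force: 60.1
```

>>> apply_moves:
  steps: [0,0,-0.2,0,0,0,-0.4,0,0,0,-0.6,0,0,0,-0.7,0,0,0,-0.7,0]

```text
clock: 10.15
position: [0.4835, 0.2131, 0.0357]
ee_rot: [0.0, 0.46, 0.888, 0.0]
contact_force: [-0.8, -0.6, 2.4]
width: 0.0172
gripper_force: 60.5
```

>>> apply_moves:
  steps: [0,0,0,0,0,0,0,0,0,0,0,0,0,0,0,0,0,0,0,0]
  jaw: 120

```text
clock: 10.57
position: [0.4833, 0.2129, 0.0351]
ee_rot: [0.0, 0.46, 0.888, 0.0]
contact_force: [0.2, 0.5, -0.7]
width: 0.0451
gripper_force: 0.0
```

>>> apply_moves:
  steps: [0,0,1,0,0,0,3,0,0,0,6,0,0,0,9,0,0,0,12,0,0,0,15,0,0,0,15,0,0,0,15,0]

```text
clock: 11.23
position: [0.4846, 0.2133, 0.1878]
ee_rot: [0.002, 0.46, 0.888, 0.002]
contact_force: [-0.5, -1.0, 0.4]
width: 0.0454
gripper_force: 0.0
```

>>> apply_moves:
  steps: [-0.3,-4,0,7,-0.5,-8,0,14,-0.7,-12,0,21,-1,-16,0,28,-1.2,-20,0,35,-1.5,-24,0,42,-1.7,-28,0,49,-1.9,-32,0,56]

```text
clock: 11.9
position: [0.4647, -0.0781, 0.184]
ee_rot: [-0.001, 0.039, 0.999, 0.0]
contact_force: [0.3, -0.3, -0.4]
width: 0.0451
gripper_force: 0.0
```

>>> apply_moves:
  steps: [-0.3,-4,0,1.4,-0.3,-4.9,0,1.4,-0.3,-4.9,0,1.4,-0.3,-4.9,-2,1.4,-0.3,-4.9,-4,1.4,-0.3,-4.9,-5,1.4,-0.3,-4.9,-5,1.4]

```text
clock: 12.48
position: [0.4607, -0.1232, 0.1322]
ee_rot: [-0.003, 0.03, 1.0, 0.002]
contact_force: [-0.3, -0.6, -0.2]
width: 0.0448
gripper_force: 0.0
```

```bash
python3 - <<'E'
from h import *
s=get_state();print(s['position'],s['ee_rot'])
print(proj("side",[[.4628,-.156,.102],s['position']]))
cv2.imwrite("pics/c8.png",np.hstack([crop("top",90,140,155,120,2)[:240],crop("side",225,215,110,60,4)]))
E
```

```text
[ 0.46073891 -0.12316535  0.13224232] [-0.00336035  0.02950215  0.9995573   0.00187906]
[[260.90882769 259.313899  ]
 [258.23837315 239.46318758]]
```

View pics/c8.png

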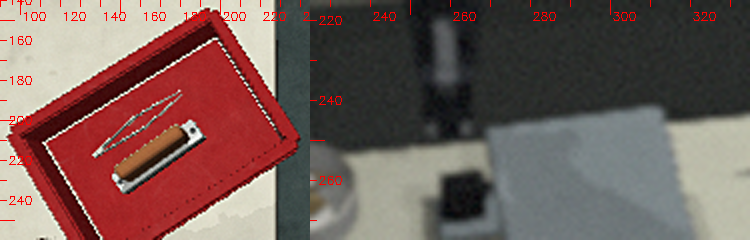

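The scraper sits in the tray at about (160,217) in the top view. The lid grip is free at (262,262) in the side view. I'll line up over it.

>>> apply_moves:
  steps: [0.3,-3.3,0,5.9,0.3,-3.3,0,5.9,0.3,-3.3,0,5.9,0.3,-3.3,0,5.9]

```text
clock: 12.92
position: [0.4665, -0.1584, 0.1358]
ee_rot: [0.0, -0.021, 1.0, 0.0]
contact_force: [-0.1, 0.0, -0.3]
width: 0.0454
gripper_force: 0.0
```

>>> apply_moves:
  steps: [-0.2,0.2,-1,0,-0.2,0.2,-2,0,-0.2,0.2,-3,0,-0.2,0.2,-4,0,-0.2,0.2,-5,0,-0.2,0.2,-6,0,-0.2,0.2,-6.3,0,-0.2,0.2,-6.3,0]

```text
clock: 13.58
position: [0.4637, -0.1558, 0.0717]
ee_rot: [-0.001, -0.022, 1.0, 0.001]
contact_force: [0.1, -0.0, -0.2]
width: 0.0452
gripper_force: 0.0
```

>>> apply_moves:
  steps: [0,0,0,0,0,0,0,0,0,0,0,0,0,0,0,0,0,0,0,0,0,0,0,0]
  jaw: 255
  newtons: 80

```text
clock: 14.08
position: [0.4648, -0.1569, 0.073]
ee_rot: [0.001, -0.022, 1.0, -0.0]
contact_force: [-0.2, 1.3, 6.6]
width: 0.0126
gripper_force: 78.2
```

The lid grip is pinched. Now a gentle pull.

>>> apply_moves:
  steps: [0,0,0.1,0,0,0,0.2,0,0,0,0.3,0,0.1,0,0.4,0,0.1,0,0.4,0]

```text
clock: 14.5
position: [0.4651, -0.1569, 0.0746]
ee_rot: [-0.001, -0.022, 1.0, 0.0]
contact_force: [3.9, -0.5, -11.6]
width: 0.0124
gripper_force: 78.5
```

>>> apply_moves:
  steps: [0,0,0.1,0,0.1,0,0.2,0,0.1,0,0.3,0,0.1,0,0.3,0]

```text
clock: 14.83
position: [0.4654, -0.1568, 0.0758]
ee_rot: [-0.002, -0.022, 1.0, 0.001]
contact_force: [7.9, -1.9, -25.5]
width: 0.0127
gripper_force: 78.6
```

>>> apply_moves:
  steps: [0,0,0.1,0,0,0,0.2,0,0,0,0.2,0,0,0,0.2,0]

```text
clock: 15.17
position: [0.4663, -0.1568, 0.0787]
ee_rot: [-0.001, -0.022, 1.0, 0.001]
contact_force: [7.2, -1.2, -17.7]
width: 0.0122
gripper_force: 79.5
```

>>> apply_moves:
  steps: [0,0,0.1,0,0,0,0.2,0,0,0,0.2,0,0,0,0.2,0]

```text
clock: 15.5
position: [0.4674, -0.1568, 0.0821]
ee_rot: [0.001, -0.021, 1.0, 0.0]
contact_force: [8.0, 0.4, -10.6]
width: 0.0126
gripper_force: 80.0
```

>>> apply_moves:
  steps: [0.1,0,0.2,0,0.1,0,0.3,0,0.2,0,0.5,0,0.2,0,0.5,0,0.2,0,0.5,0]

```text
clock: 15.92
position: [0.4693, -0.1567, 0.0872]
ee_rot: [0.001, -0.021, 1.0, 0.0]
contact_force: [7.6, 0.4, -9.0]
width: 0.0127
gripper_force: 79.8
```

>>> apply_moves:
  steps: [0.1,0,0.2,0,0.2,0,0.4,0,0.4,0,0.6,0,0.4,0,0.6,0,0.4,0,0.6,0]

```text
clock: 16.33
position: [0.4718, -0.1566, 0.093]
ee_rot: [-0.001, -0.022, 1.0, 0.001]
contact_force: [5.0, 0.6, -11.8]
width: 0.0125
gripper_force: 79.2
```

>>> apply_moves:
  steps: [0,0,0,0,0,0,0,0,0,0,0,0,0,0,0,0,0,0,0,0,0,0,0,0,0,0,0,0,0,0,0,0]

```text
clock: 17.0
position: [0.4722, -0.1566, 0.094]
ee_rot: [0.0, -0.022, 1.0, 0.0]
contact_force: [5.0, 1.7, -11.8]
width: 0.0129
gripper_force: 79.2
```

```bash
python3 - <<'E'
from h import *
s=get_state();print(s['position'],s['contact_force'],s['gripper_force'],s['clock'])
cv2.imwrite("pics/c9.png",crop("side",235,215,110,115,5))
E
```

```text
[ 0.47224663 -0.15657937  0.09398688] [  4.96944648   1.70271851 -11.82016325] 79.23763275146484 17.0
```

View pics/c9.png

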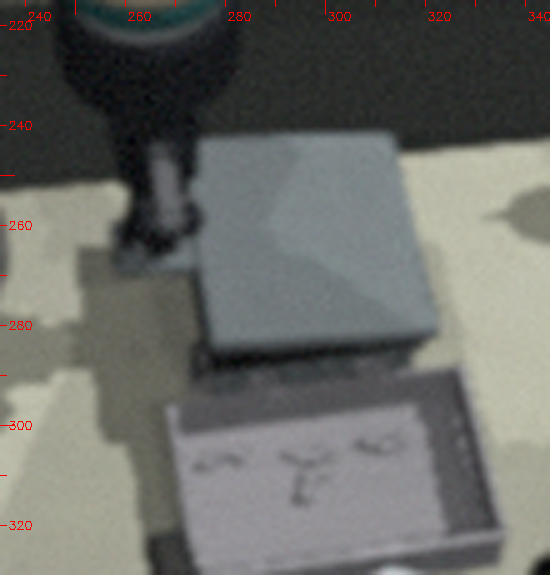

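```bash
python3 - <<'E'
from h import *
y=np.radians(2.55); ex=np.array([np.cos(y),np.sin(y),0]); ey=np.array([-ex[1],ex[0],0])
h=np.array([.536,-.1532,.056])+.053*ex
for t in(0,.08,.12,.16,.2,.25):
    P=[h+(-a*np.cos(t)+.013*np.sin(t))*ex+b*ey+np.array([0,0,.013*np.cos(t)+a*np.sin(t)]) for a,b in((.106,-.056),(.106,.056),(0,-.056))]
    print(t,proj("side",P).round(1).tolist())
E
```

```text
0 [[273.9, 287.6], [266.7, 246.8], [321.0, 281.0]]
0.08 [[274.5, 285.5], [267.2, 244.6], [321.4, 280.9]]
0.12 [[274.9, 284.4], [267.6, 243.5], [321.7, 280.9]]
0.16 [[275.4, 283.3], [268.0, 242.4], [321.9, 280.9]]
0.2 [[276.0, 282.3], [268.5, 241.2], [322.1, 280.9]]
0.25 [[276.8, 280.9], [269.2, 239.8], [322.4, 280.9]]
```

The side view shows the lid open, with its front-right corner at about (277,284), which fits roughly 0.12–0.16 rad. All four chips are in the pan. I'll raise it 2 mm for margin, hold, then hand in.

>>> apply_moves:
  steps: [0.1,0,0.1,0,0.1,0,0.2,0,0.1,0,0.2,0,0.1,0,0.2,0,0.1,0,0.2,0,0.1,0,0.2,0,0.1,0,0.2,0,0.1,0,0.2,0]

```text
clock: 17.72
position: [0.4734, -0.1566, 0.0962]
ee_rot: [0.0, -0.021, 1.0, 0.0]
contact_force: [4.1, 2.6, -9.5]
width: 0.0127
gripper_force: 79.4
```

>>> apply_moves:
  steps: [0,0,0,0,0,0,0,0,0,0,0,0,0,0,0,0,0,0,0,0,0,0,0,0,0,0,0,0,0,0,0,0]

```text
clock: 18.38
position: [0.4734, -0.1566, 0.0963]
ee_rot: [0.0, -0.022, 1.0, 0.0]
contact_force: [4.2, 1.4, -9.1]
width: 0.0127
gripper_force: 79.4
```

```bash
python3 -c "
from rig import *
s=get_state();print(s['position'],s['gripper_force'],s['contact_force']);print(sign_off())"
```

```text
[ 0.47339194 -0.15656023  0.09627206] 79.35644030570984 [ 4.16101665  1.44245193 -9.1453655 ]
the job is handed in; nothing more can be done
None
```

I handed the job in at about 18 s: all four chips are in the pan, the scraper is back in the tool tray, and the gripper is holding the lid open with its grip about 2 cm up (roughly 0.16 rad, estimated from the arm's rise and a side view); no pass or fail result came back.

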